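# Measure the free worktop in front of the dark board and lock the tape

## Task

Measure how much free worktop there is in front of the dark wooden board: take the yellow tape measure from the cork trivet, hook its end over the front edge of the worktop straight in front of the middle of that board, and draw the case back from the edge, square to it, until the back of the case meets the board. Leave the case standing on the worktop there with the blade drawn out and the end still hooked, then press the red lock button fully down so that the reading stays.

Things in the scene. Friction and masses are not known exactly. Their poses are not given: they have to be found in the camera images.
- tape: Yellow tape measure, 0.45 kg, upright on a cork trivet (100 mm across, 18 mm thick). Case 72 mm long (x), 40 thick (y, flat sides to grip), 62 tall. Origin: centre of its underside; z up, +x to its back (faces at x = -36 and +36 mm). The 20 mm wide blade leaves the front (-x) 8 mm above the underside; its hook hangs 12 mm below the underside, so carry it higher until past an edge.
- tape_hook (a point): Lower end of the inner face (towards the case) of the tape's steel hook, 22 mm wide, 3 mm thick, axes as the case. Wound in, at x = -71 mm, 12 mm below the case's underside. The case draws back up to 175 mm more; a weak spring, 0.7 N wound in to 1.1 N, pulls the blade in. Set down flat on the worktop and let go, the case stays put by friction.
- tape_lock (a joint): Red lock button on top of the tape's case, in m: 0 = up (open), about 0.0046 = fully down (brakes the blade). 20 x 20 mm, centred at x = -12 mm, y = 0 of the case; its top is 72 mm above the underside when up, 67 mm when down. Press from above with 6 to 10 N; it stays where it is left.
- dark_board: Dark brown wooden board fixed flat on the worktop, 120 mm deep (x), 160 mm wide (y), its top 32 mm above the worktop. Origin: centre, at worktop height; its front face (towards the robot) is at x = -60 mm. Turned by at most 5 degrees. A light board of the same size with a tub on it lies beside it and is not meant; either may be left or right.
- worktop_edge (a point): Point on the worktop's front edge (nearest the robot), at the height of its top. The edge runs straight along world y at this x everywhere; it is sharp, upright, 38 mm thick, with nothing below in the hook's way. x points away from the robot, square to the edge.

How it is judged (in metres and radians):
On the way, in this order (a step that is already met when the one before it is completed fails the run):
1. the hook is down in front of the worktop's front edge (height (world z) of tape_hook below -0.004 m and x of tape_hook in the frame of worktop_edge between -0.05 and 0.003 m), for 0.1 s.
2. with the hook on the edge, the case is drawn back to the dark board, the lock still open (height (world z) of tape_hook below -0.004 m and x of tape_hook in the frame of worktop_edge between -0.01 and 0.003 m and x of tape in the frame of dark_board between -0.116 and -0.088 m and y of tape in the frame of dark_board between -0.05 and 0.05 m and value of joint tape_lock below 0.003 m), for 0.2 s.
3. the lock button is pressed down (value of joint tape_lock above 0.0035 m), for 0.1 s.
At the end, for the whole second after the job is handed in: The tape stands upright, still, on the worktop, square to the front edge within 11 degrees, hooked on the edge (within 10 mm), the back of its case within 20 mm of the dark board's front face and 50 mm of its middle, its lock button at least 3.5 mm down (height (world z) of tape_hook below -0.004 m and x of tape_hook in the frame of worktop_edge between -0.01 and 0.003 m and x of tape in the frame of dark_board between -0.116 and -0.088 m and y of tape in the frame of dark_board between -0.05 and 0.05 m and angle between the x axis of tape and the x axis of worktop_edge, either way round below 0.2 rad and height (world z) of tape below 0.006 m and angle between tape's own z axis and vertical below 0.1 rad and value of joint tape_lock above 0.0035 m and linear speed of tape below 0.01 m/s); the robot touches nothing.
It also fails if it takes over 45 s, if anything falls off the work surface, if the arm or the gripper's body presses on something with over 40 N, if the wrist force passes 120 N, or if a joint passes its speed limit or range.

## Robot

A 6-joint arm with a two-finger parallel gripper is mounted at the origin on a cart in front of the work surface, level with it; the furniture and walls round the work are solid. World frame = base frame: x ahead of the robot, y to its left, z up, the work surface at z = 0. Lengths are in m, angles in degrees, forces in N, time in s.
With the tool pointing down it reaches from about 0.25 to 0.725 m from the base axis. Payload 9.7 kg.
Tool frame: the origin (TCP) lies at the centre of the arm's flange, where the gripper is bolted on; the fingertips stand 173 mm ahead of it and the grasp point (between the pads) lies bot.grip_depth ahead of it (bot.grip_depth is the distance from the TCP to the grasp point, in m); z points along the fingers, y is the direction in which the jaws open and shut (so a half turn about z gives the same grasp; the last joint's range is limited). The gripper opens to 85 mm and grips with 20 to 120 N. Pads are 22 mm wide; open, the fingers measure 114 mm over their backs; the gripper's body (76 mm by 85 mm) begins 54 mm behind the grasp point. The pads swing forward as they close: fully open they stand 13 mm farther back than shut.
Start: joints at [0, 4.979, 10.078, 95.1, 0, 90], TCP at [0.55, 0, 0.405] pointing down, gripper open.
Joint ranges: [-179.16, 179.16], [-48.56, 103.87], [-65.8, 70.77], [-126.05, 130.52], [-82.76, 87.17], [-180, 180]. Speed limits (degrees/s): [127.2, 127.2, 147.25, 180, 180, 180].

## Interface

Orientations are given as [roll, pitch, yaw] about the fixed x, y, z axes, in that order (R = Rz(yaw) Ry(pitch) Rx(roll)).
In Python, from workcell import status, viewer, bot gives the robot as it stands. The module is installed in compiled form; this text tells all that it offers.
- The arm moves only by the tool move_arm, never from a script. Its argument "commands" is a list of rows, each an object with "claw": the gripper's target within -1 to 1 (fully open at 1, half-way at 0, shut at -1); "travel": the shift along the tool's x, y, z in cm, a list of three; "turn": the turn about the tool's z in degrees. A call has 1 to 5 rows; each row shifts and turns the commanded pose from where the row before left it, along the tool's axes as they then stand; what a row does not reach is not made up. A row lasts 1/12 s, in which the tool goes at most 41.7 mm and 7.16 degrees, less where a joint would pass 70% of its speed; a pose out of reach is approached as far as the arm can. A call is refused whole if a number of a shift passes 4.17 or a number of a turn 7.16, either way. A call with a gripper value outside its range is refused whole. The fingers move at their own pace and stop on an object; "squeeze" is the grip in N (left out, the last holds). Time passes only in rows, so rows that do not move let the fingers close. It gives the time, the measured TCP pose, the force and the opening at its end, in the units of the state.
- status.get_obs(): the state, without advancing time (a new reading comes with each control period).
- viewer.camera(name): name is "scene" or "side" or "wrist"; returns the picture (420x560x3 uint8, blue, green, red); there is no depth.
- viewer.camera_params(name): a dict with "camera_matrix" (3x3 intrinsics, pixels), "D" ([k1, k2, p1, p2, k3] as OpenCV has them; the pictures are not rectified), "xyz" and "rotation" of the camera in the world. Camera axes: x right, y up, looking along -z (the intrinsics and any distortion apply to the point x, -y, -z); pixel columns grow to the right and rows downward; lengths in m; the calibration is good to about 2 mm. A picture is of the moment at which its call begins: read the wrist's pose just before it. camera_params takes no time and is no camera call; for the wrist camera it gives the pose at the moment of the call.
- bot.job_done(): hands the job in, once; it reports no verdict.
The state is a dict: "time": time; "q": joint angles; "qd": joint speeds; "joint_efforts": joint torques, N m; "ee_pos": TCP position; "tcp_rot": TCP orientation; "wrist_force": force on the tool from outside, world axes, zero at the start; "torque": the same for the moment, N m; "opening": finger opening in m.
Only numpy, scipy, OpenCV 4.12 (cv2) and the standard library are available. Lean on these libraries where they do the work, as an engineer would, in place of code of your own. Each camera call takes 0.05 s, during which the arm holds its last target.

## Working session

There is one attempt and no reset: what is moved stays moved. The work goes in short steps, Python scripts to look and compute and a tool call to move; the robot and the scene stay as the last step left them, time stands still between calls to the robot, and variables do not carry over. Pictures are saved under pics/ and viewed, and the job is handed in when it is done.

Besides the shell and the picture viewer there is one more tool, called after "Emit:" as name(argument=value, ...), one argument or row to a line, values as JSON. move_arm: Moves the arm, as the interface text tells. Its arguments: {"type":"object","properties":{"commands":{"type":"array"},"squeeze":{"type":"number"}},"required":["commands"]}

```bash
mkdir -p pics; python3 - <<'E'
from workcell import status, viewer, bot
import cv2
o=status.get_obs(); print(o, bot.grip_depth)
for n in ["scene","side","wrist"]:
    p=viewer.camera_params(n); print(n,p)
    cv2.imwrite(f"pics/{n}0.png",viewer.camera(n))
print(status.get_obs()['time'])
E
```

```text
{'time': 0.0, 'q': array([ 7.73044530e-04,  5.01152405e+00,  1.00337610e+01,  9.50996096e+01,
       -8.92102216e-04,  9.00001434e+01]), 'qd': array([ 0.00748293, -0.07031022,  0.01561561, -0.03447951, -0.02511822,
        0.08119642]), 'joint_efforts': array([ 7.68234549e-04, -5.20392072e+01,  4.64802504e+01,  1.63646933e-02,
        2.23589603e-05, -6.77332673e-05]), 'ee_pos': array([5.50000674e-01, 5.68307837e-06, 4.03972638e-01]), 'tcp_rot': array([-1.79922627e+02,  8.92295018e-04,  9.00006309e+01]), 'wrist_force': array([ 0.62679382,  0.10055129, -0.33600085]), 'torque': array([-0.02650962,  0.00394323, -0.020474  ]), 'opening': 0.0854852033456606} 0.1547
scene {'camera_matrix': array([[487.84647565,   0.        , 287.05985215],
       [  0.        , 487.84647565, 201.26650596],
       [  0.        ,   0.        ,   1.        ]]), 'D': array([-0.09757441,  0.        ,  0.        ,  0.        ,  0.        ]), 'xyz': array([-0.05343139,  0.89548545,  0.53169298]), 'rotation': array([  65.76205264,   -0.44570479, -144.14645116])}
side {'camera_matrix': array([[465.37717554,   0.        , 278.39771606],
       [  0.        , 465.37717554, 209.70946369],
       [  0.        ,   0.        ,   1.        ]]), 'D': array([-0.16246002,  0.        ,  0.        ,  0.        ,  0.        ]), 'xyz': array([ 0.22555536, -0.75153983,  0.48679389]), 'rotation': array([ 62.72974829,  -0.14833731, -23.06952787])}
wrist {'camera_matrix': array([[370.80159934,   0.        , 286.80816738],
       [  0.        , 370.80159934, 210.02516611],
       [  0.        ,   0.        ,   1.        ]]), 'D': array([-0.06472368,  0.        ,  0.        ,  0.        ,  0.        ]), 'xyz': array([0.55103372, 0.0745078 , 0.37380987]), 'rotation': array([-16.89308928,   0.13611419,  -0.01873261])}
0.15
```

View pics/scene0.png

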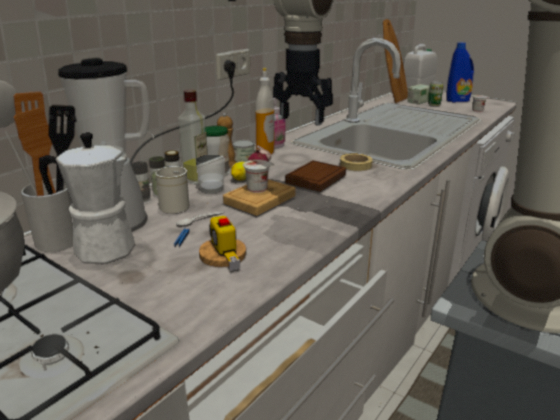

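View pics/side0.png

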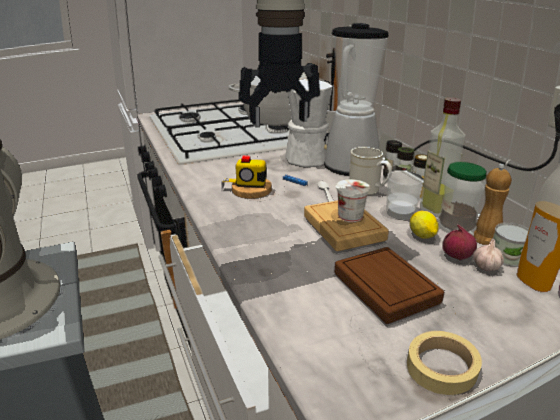

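View pics/wrist0.png

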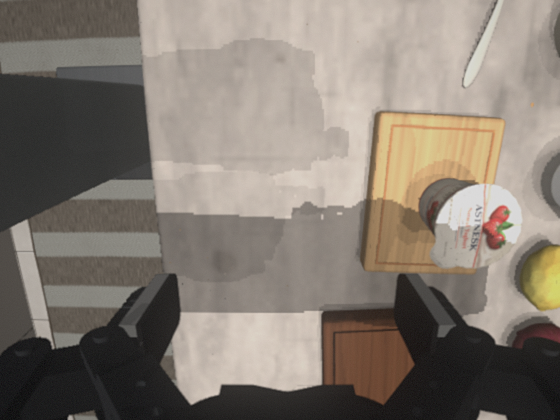

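```bash
cat > h.py <<'E'
from workcell import status, viewer, bot
import cv2, numpy as np
from scipy.spatial.transform import Rotation as Ro
def par(n):
    p=viewer.camera_params(n); return p
def ray(p,uv):
    uv=np.array(uv,float).reshape(-1,1,2)
    n=cv2.undistortPoints(uv,p['camera_matrix'],p['D']).reshape(-1,2)
    d=np.c_[n[:,0],-n[:,1],-np.ones(len(n))]
    return Ro.from_euler('xyz',p['rotation'],degrees=True).apply(d)
def onz(p,uv,z):
    d=ray(p,uv); return p['xyz']+d*((z-p['xyz'][2])/d[:,2])[:,None]
def proj(p,X):
    X=np.atleast_2d(X).astype(float)
    c=Ro.from_euler('xyz',p['rotation'],degrees=True).inv().apply(X-p['xyz'])
    c=c*[1,-1,-1]
    return cv2.projectPoints(c,np.zeros(3),np.zeros(3),p['camera_matrix'],p['D'])[0].reshape(-1,2)
def crop(im,x0,y0,x1,y1,s,fn):
    cv2.imwrite('pics/'+fn,cv2.resize(im[y0:y1,x0:x1],None,fx=s,fy=s,interpolation=cv2.INTER_CUBIC))
E
python3 - <<'E'
from h import *
s=cv2.imread('pics/side0.png'); c=cv2.imread('pics/scene0.png')
crop(s,310,230,460,340,5,'s_board.png'); crop(s,210,140,310,210,7,'s_tape.png')
crop(c,190,200,260,280,7,'c_tape.png')
crop(c,270,140,370,210,7,'c_board.png')
E
```

```text
(no output)
```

View pics/s_board.png

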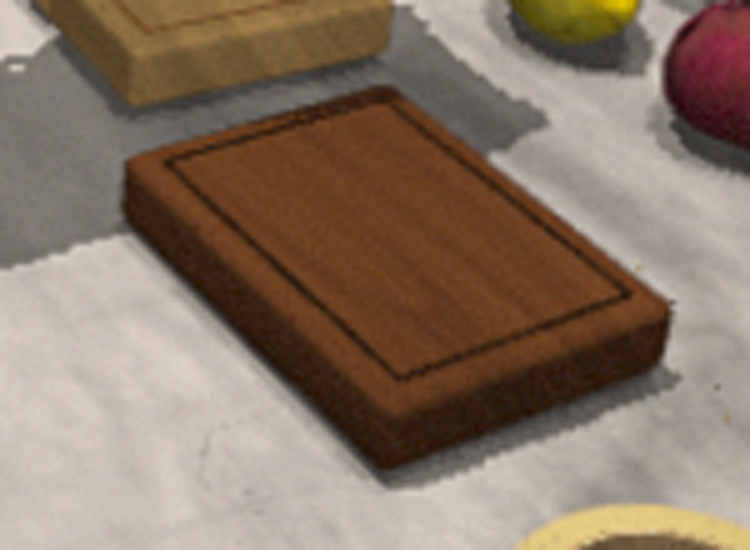

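View pics/s_tape.png

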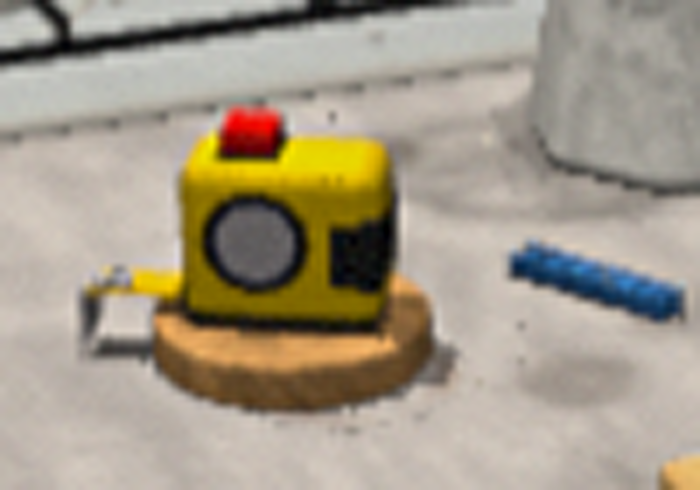

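View pics/c_tape.png

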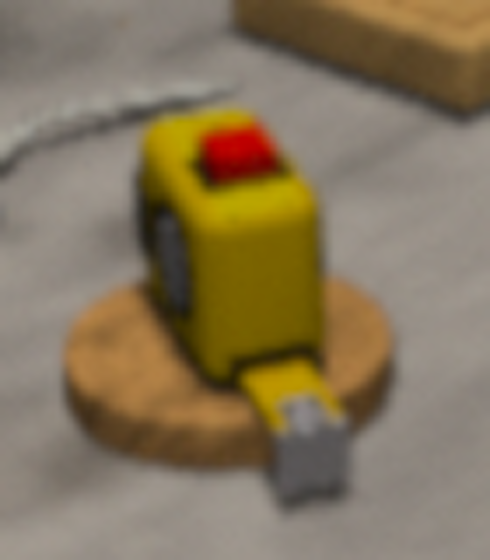

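View pics/c_board.png

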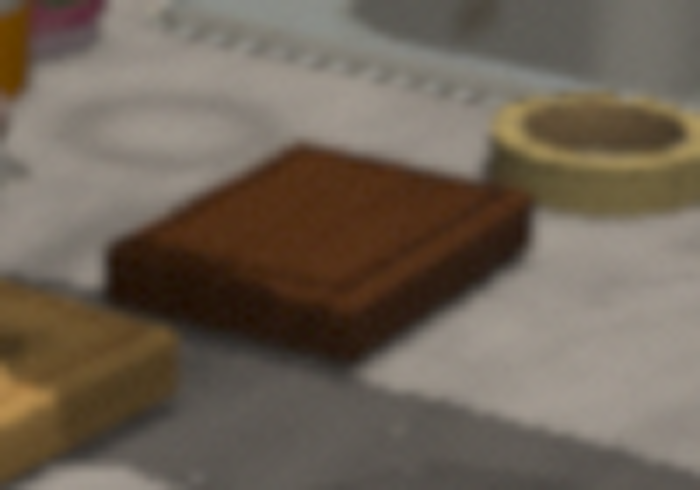

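```bash
python3 - <<'E'
from h import *
np.set_printoptions(precision=4,suppress=True)
s=par('side'); c=par('scene'); w=par('wrist')
B=np.array([[128,160],[390,415],[668,312],[395,88]])/5+[310,230]
t=onz(s,B,.032); print('board top',t, t.mean(0)); print(np.linalg.norm(np.diff(t,axis=0),axis=1))
print('bottoms',onz(s,np.array([[126,222],[388,470]])/5+[310,230],0))
B=np.array([[345,300],[110,250],[300,145],[530,200]])/7+[270,140]
t=onz(c,B,.032); print('scene board', t,t.mean(0))
print('tape side',onz(s,np.array([[188,320],[380,328]])/7+[210,140],.018))
print('tape top side',onz(s,np.array([[186,180],[388,185]])/7+[210,140],.078))
print('scene front bottom',onz(c,np.array([[205,375],[322,350]])/7+[190,200],.018))
# button blobs
for n,p in (('side',s),('scene',c)):
    im=cv2.imread(f'pics/{n}0.png'); h=cv2.cvtColor(im,cv2.COLOR_BGR2HSV)
    m=((h[...,0]<6)|(h[...,0]>174))&(h[...,1]>180)&(h[...,2]>120)
    m=m.astype(np.uint8); k,l,st,ce=cv2.connectedComponentsWithStats(m)
    for i in range(1,k):
        if st[i,4]>15: print(n,st[i],ce[i],onz(p,ce[i],.085))
# trivet center, hook
print('hook side',onz(s,np.array([[85,352],[92,352]])/7+[210,140],.006))
print('hook scene',onz(c,np.array([[280,500],[345,490]])/7+[190,200],.006))
# edge in wrist image
im=cv2.imread('pics/wrist0.png')
print('edge', onz(w,[[140,20],[150,130],[160,250],[175,350]],0))
E
```

```text
board top [[ 0.5865 -0.1639  0.032 ]
 [ 0.5916 -0.3178  0.032 ]
 [ 0.7046 -0.3132  0.032 ]
 [ 0.7018 -0.1616  0.032 ]] [ 0.6461 -0.2391  0.032 ]
[0.154  0.1132 0.1516]
bottoms [[ 0.5914 -0.1577  0.    ]
 [ 0.6014 -0.3095  0.    ]]
scene board [[ 0.5948 -0.1583  0.032 ]
 [ 0.6995 -0.1466  0.032 ]
 [ 0.7077 -0.2995  0.032 ]
 [ 0.5926 -0.3002  0.032 ]] [ 0.6487 -0.2262  0.032 ]
tape side [[0.5395 0.2419 0.018 ]
 [0.5989 0.2095 0.018 ]]
tape top side [[0.5351 0.2238 0.078 ]
 [0.596  0.1931 0.078 ]]
scene front bottom [[0.5694 0.2666 0.018 ]
 [0.5515 0.2346 0.018 ]]
side [242 156   8   5  33] [245.5152 157.8485] [[0.5658 0.247  0.085 ]]
scene [220 219   9   5  37] [223.8649 221.    ] [[0.5708 0.2465 0.085 ]]
hook side [[0.5055 0.2556 0.006 ]
 [0.5078 0.2546 0.006 ]]
hook scene [[0.5188 0.2906 0.006 ]
 [0.5075 0.2755 0.006 ]]
edge [[ 0.4128  0.1468 -0.    ]
 [ 0.4132  0.0446  0.    ]
 [ 0.4107 -0.085   0.    ]
 [ 0.4145 -0.2165  0.    ]]
```

Emit:
move_arm(
  commands=[
    {"claw": 1,"travel": [4,0.5,0.6],"turn": 0},
    {"claw": 1,"travel": [4,0.5,0.6],"turn": 0},
    {"claw": 1,"travel": [4,0.5,0.6],"turn": 0},
    {"claw": 1,"travel": [4,0.5,0.6],"turn": 0},
    {"claw": 1,"travel": [4,0.5,0.6],"turn": 0},
  ],
)

```text
time: 0.57
ee_pos: [0.5749, 0.2018, 0.3742]
tcp_rot: [-180.0, 0.0, 90.0]
wrist_force: [0.2, -0.9, 0.8]
opening: 0.0852
```

Emit:
move_arm(
  commands=[
    {"claw": 1,"travel": [0,0,0],"turn": -7},
    {"claw": 1,"travel": [0,0,0],"turn": -7},
    {"claw": 1,"travel": [0,0,0],"turn": -7},
    {"claw": 1,"travel": [0,0,0],"turn": -7},
    {"claw": 1,"travel": [0,0,0],"turn": -7},
  ],
)

```text
time: 0.98
ee_pos: [0.575, 0.2002, 0.3742]
tcp_rot: [-180.0, -0.0, 125.4]
wrist_force: [1.1, 0.4, -0.6]
opening: 0.0855
```

Emit:
move_arm(
  commands=[
    {"claw": 1,"travel": [0,0,0],"turn": -7},
    {"claw": 1,"travel": [0,0,0],"turn": -7},
    {"claw": 1,"travel": [0,0,0],"turn": -7},
    {"claw": 1,"travel": [0,0,0],"turn": -6},
    {"claw": 1,"travel": [0,0,0],"turn": 0},
  ],
)

```text
time: 1.4
ee_pos: [0.575, 0.2, 0.3743]
tcp_rot: [-180.0, -0.0, 152.3]
wrist_force: [-0.1, -0.2, 0.6]
opening: 0.0854
```

```bash
python3 - <<'E'
from h import *
o=status.get_obs(); print(o['q'],o['ee_pos'],o['tcp_rot'],o['time'])
p=par('wrist'); print(p['xyz'],p['rotation'])
cv2.imwrite('pics/w1.png',viewer.camera('wrist'))
E
```

```text
[ 1.91780531e+01  1.27092097e+01  1.54015570e+01  9.27277043e+01
 -2.12903245e-04  4.69090897e+01] [0.57501024 0.19999238 0.37433702] [-1.79974034e+02 -2.39989010e-02  1.52268958e+02] 1.4
[0.51076902 0.23507401 0.34411146] [-16.77120875   0.11912329  62.25117319]
```

View pics/w1.png

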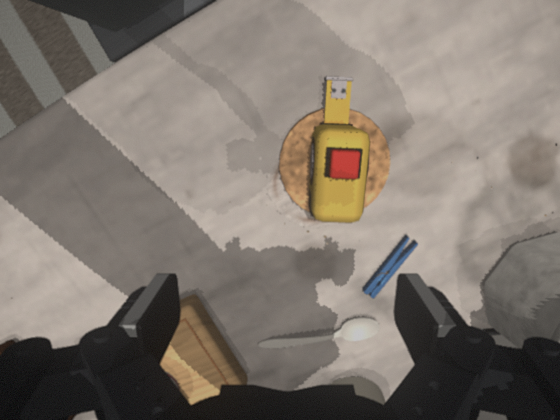

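```bash
python3 - <<'E'
from h import *
np.set_printoptions(precision=4,suppress=True)
p=par('wrist'); im=cv2.imread('pics/w1.png')
crop(im,270,60,410,240,4,'w1c.png')
h=cv2.cvtColor(im,cv2.COLOR_BGR2HSV)
m=(((h[...,0]<6)|(h[...,0]>174))&(h[...,1]>180)&(h[...,2]>120)).astype(np.uint8)
k,l,st,ce=cv2.connectedComponentsWithStats(m); i=1+st[1:,4].argmax(); print(st[i],ce[i])
b=onz(p,ce[i],.089); print('button',b)
r=cv2.minAreaRect(np.argwhere(l==i)[:,::-1].astype(np.float32)); print(r)
# yellow case
y=((h[...,0]>20)&(h[...,0]<34)&(h[...,1]>150)&(h[...,2]>60)).astype(np.uint8)
for row in range(80,125,6):
    xs=np.where(y[row,300:380])[0]
    if len(xs): print(row,xs.min()+300,xs.max()+300, onz(p,[[xs.min()+300,row],[xs.max()+301,row]],.027).ravel())
for row in range(130,220,10):
    xs=np.where(y[row,300:380])[0]
    if len(xs): print(row,xs.min()+300,xs.max()+300, onz(p,[[xs.min()+300,row],[xs.max()+301,row]],.080).ravel())
E
```

```text
[349 165   1   1   1] [349. 165.]
button [[0.5701 0.2523 0.089 ]]
((349.0, 165.0), (0.0, 0.0), 0.0)
86 348 348 [0.5251 0.284  0.027  0.5255 0.2847 0.027 ]
92 329 348 [0.5221 0.2681 0.027  0.5298 0.2826 0.027 ]
98 329 348 [0.5264 0.266  0.027  0.5341 0.2806 0.027 ]
104 339 347 [0.5345 0.2711 0.027  0.538  0.2777 0.027 ]
110 332 347 [0.5362 0.2639 0.027  0.5424 0.2756 0.027 ]
116 334 347 [0.5413 0.2632 0.027  0.5468 0.2735 0.027 ]
122 344 344 [0.5497 0.2684 0.027  0.55   0.2692 0.027 ]
130 333 333 [0.5445 0.2537 0.08   0.5449 0.2543 0.08  ]
150 363 363 [0.5671 0.2664 0.08   0.5675 0.267  0.08  ]
190 350 350 [0.5893 0.2456 0.08   0.5896 0.2463 0.08  ]
```

View pics/w1c.png

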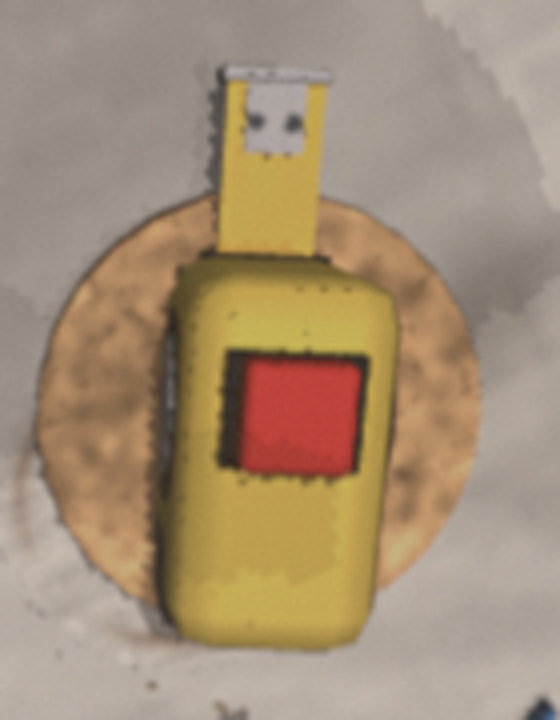

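```bash
python3 - <<'E'
from h import *
np.set_printoptions(precision=4,suppress=True)
p=par('wrist')
f=lambda a,z: onz(p,np.array(a)/4+[270,60],z)
b=f([[243,362],[363,358],[355,472],[240,472]],.090); print('button corners',b,b.mean(0),np.linalg.norm(np.diff(b,axis=0),axis=1))
bl=f([[224,90],[325,90],[219,245],[315,245]],.0265); print(bl,np.linalg.norm(bl[0]-bl[1]))
m1=(bl[0]+bl[1])/2; m2=(bl[2]+bl[3])/2
an=lambda v: np.degrees(np.arctan2(v[1],v[0]))
print(an(m2-m1),an(b.mean(0)-m1),an(b.mean(0)-m2),an(b[3]-b[0]),an(b[2]-b[1]))
side=f([[398,320],[383,600]],.07); print(side,an(side[1]-side[0]))
hk=f([[226,70],[333,74]],.028); print('hook top front',hk,hk.mean(0))
for A in (-30,-28,-26):
    u=np.array([np.cos(np.radians(A)),np.sin(np.radians(A))]); print(A,b.mean(0)[:2]+.012*u, hk.mean(0)[:2]+.074*u)
E
```

```text
button corners [[0.555  0.2455 0.09  ]
 [0.564  0.264  0.09  ]
 [0.5814 0.2544 0.09  ]
 [0.5719 0.2366 0.09  ]] [0.5681 0.2501 0.09  ] [0.0206 0.0199 0.0202]
[[0.5143 0.2693 0.0265]
 [0.5239 0.2876 0.0265]
 [0.5416 0.2545 0.0265]
 [0.551  0.2723 0.0265]] 0.02068019496513622
-29.018452581884354 -30.071214114676543 -31.35837847583411 -27.834709171167432 -29.046992326290752
[[0.5648 0.2749 0.07  ]
 [0.6124 0.25   0.07  ]] -27.69401802994573
hook top front [[0.511  0.2713 0.028 ]
 [0.5218 0.2902 0.028 ]] [0.5164 0.2807 0.028 ]
-30 [0.5785 0.2441] [0.5805 0.2437]
-28 [0.5787 0.2445] [0.5817 0.246 ]
-26 [0.5788 0.2448] [0.5829 0.2483]
```

Emit:
move_arm(
  commands=[
    {"claw": 1,"travel": [0,0,0],"turn": 1.2},
    {"claw": 1,"travel": [0.9,2.0,1],"turn": 0},
    {"claw": 1,"travel": [0.9,2.0,1.7],"turn": 0},
    {"claw": 1,"travel": [0,0,3],"turn": 0},
    {"claw": 1,"travel": [0,0,0],"turn": 0},
  ],
)

```text
time: 1.87
ee_pos: [0.578, 0.2443, 0.3117]
tcp_rot: [-179.6, -0.3, 150.7]
wrist_force: [-1.4, -0.7, -2.5]
opening: 0.0857
```

```bash
python3 - <<'E'
from h import *
o=status.get_obs(); print(o['q'],o['ee_pos'],o['tcp_rot'],o['time'])
cv2.imwrite('pics/w2.png',viewer.camera('wrist'))
E
```

```text
[2.29146292e+01 1.51024273e+01 1.13389401e+01 8.66925322e+01
 1.68499646e-03 5.22550179e+01] [0.5779518  0.24431388 0.31166767] [-179.6404343    -0.28048194  150.65872442] 1.8667
```

View pics/w2.png

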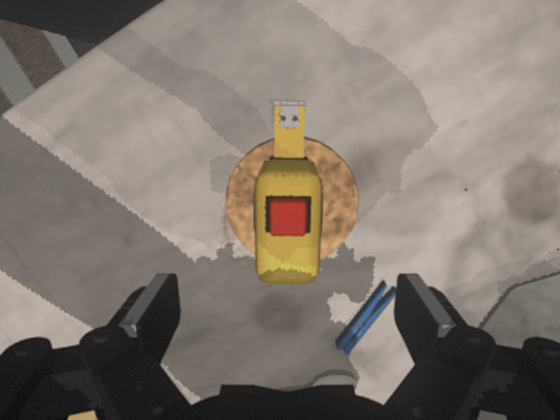

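Emit:
move_arm(
  commands=[
    {"claw": 1,"travel": [0,0,3.5],"turn": 0},
    {"claw": 1,"travel": [0,0,3.5],"turn": 0},
    {"claw": 1,"travel": [0,0,2.5],"turn": 0},
    {"claw": 1,"travel": [0,0,1.0],"turn": 0},
    {"claw": 1,"travel": [0,0,0],"turn": 0},
  ],
)

```text
time: 2.33
ee_pos: [0.5785, 0.2431, 0.2117]
tcp_rot: [-179.9, -0.1, 150.7]
wrist_force: [-0.5, 0.2, 0.5]
opening: 0.0853
```

Emit:
move_arm(
  commands=[
    {"claw": -1,"travel": [0,0,0],"turn": 0},
    {"claw": -1,"travel": [0,0,0],"turn": 0},
    {"claw": -1,"travel": [0,0,0],"turn": 0},
    {"claw": -1,"travel": [0,0,0],"turn": 0},
    {"claw": -1,"travel": [0,0,0],"turn": 0},
  ],
  squeeze=50,
)

```text
time: 2.75
ee_pos: [0.5793, 0.2437, 0.2148]
tcp_rot: [179.9, 0.1, 150.8]
wrist_force: [-0.6, -1.9, 6.8]
opening: 0.0392
```

Emit:
move_arm(
  commands=[
    {"claw": -1,"travel": [0,0,0],"turn": 0},
    {"claw": -1,"travel": [0,0,0],"turn": 0},
    {"claw": -1,"travel": [0,0,0],"turn": 0},
  ],
)

```text
time: 3.0
ee_pos: [0.5793, 0.2437, 0.2148]
tcp_rot: [179.9, 0.1, 150.8]
wrist_force: [-0.3, -2.4, 6.4]
opening: 0.0396
```

```bash
python3 - <<'E'
from h import *
o=status.get_obs(); print(o['ee_pos'],o['tcp_rot'],o['time'],o['opening'])
crop(viewer.camera('side'),180,80,340,220,5,'s2.png')
cv2.imwrite('pics/w3.png',viewer.camera('wrist'))
E
```

```text
[0.57926053 0.24373559 0.21480962] [1.79885371e+02 1.22542718e-01 1.50781707e+02] 3.0 0.03960265167410332
```

View pics/s2.png

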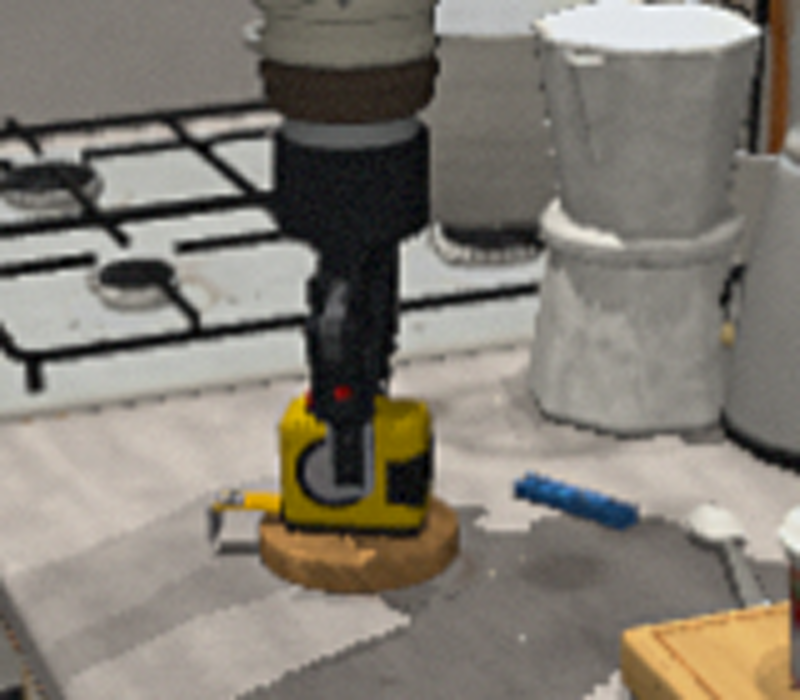

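View pics/w3.png

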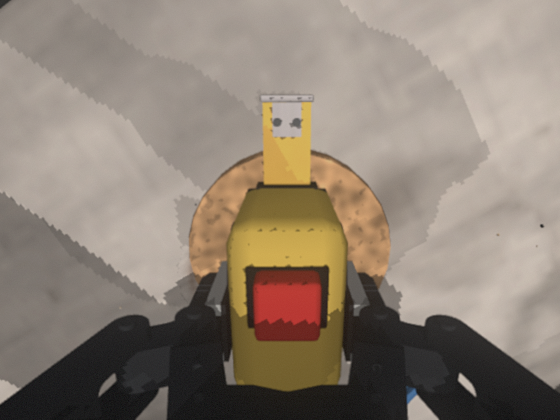

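Emit:
move_arm(
  commands=[
    {"claw": -1,"travel": [0,0,-1.5],"turn": 0},
    {"claw": -1,"travel": [0,0,-2.5],"turn": 0},
    {"claw": -1,"travel": [0,0,-2.5],"turn": -5},
    {"claw": -1,"travel": [0,0,0],"turn": -6},
    {"claw": -1,"travel": [0,0,0],"turn": -6},
  ],
)

```text
time: 3.52
ee_pos: [0.5791, 0.2439, 0.28]
tcp_rot: [179.9, 0.1, 168.1]
wrist_force: [-0.2, 1.0, -4.6]
opening: 0.0398
```

Emit:
move_arm(
  commands=[
    {"claw": -1,"travel": [0,0,0],"turn": -6},
    {"claw": -1,"travel": [0,0,0],"turn": -6.2},
    {"claw": -1,"travel": [0,0,0],"turn": 0},
    {"claw": -1,"travel": [0,0,0],"turn": 0},
  ],
)

```text
time: 3.85
ee_pos: [0.5787, 0.2437, 0.2776]
tcp_rot: [-180.0, -0.0, 179.8]
wrist_force: [-0.2, -0.5, -4.6]
opening: 0.0396
```

```bash
python3 - <<'E'
from h import *
o=status.get_obs(); print(o['q'],o['ee_pos'],o['tcp_rot'],o['time'],o['opening'],o['wrist_force'])
cv2.imwrite('pics/w4.png',viewer.camera('wrist'))
E
```

```text
[2.28369350e+01 1.50398348e+01 7.50730669e+00 8.24944170e+01
 2.45066008e-03 2.30286804e+01] [0.57872237 0.24371677 0.27758926] [-1.79991715e+02 -2.57564513e-02  1.79808252e+02] 3.85 0.039559629362497205 [-0.24693461 -0.45657002 -4.59391331]
```

View pics/w4.png

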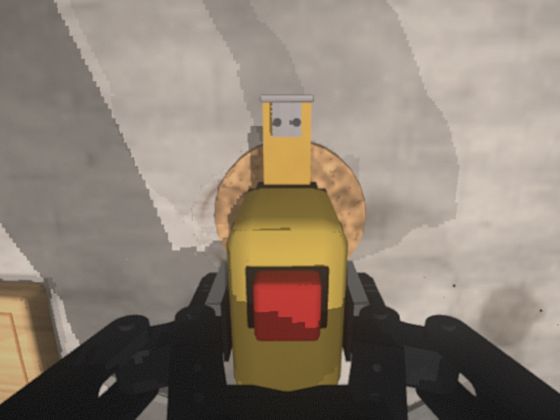

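Emit:
move_arm(
  commands=[
    {"claw": -1,"travel": [0.4,-1.6,0],"turn": 0},
    {"claw": -1,"travel": [0.8,-3.2,0],"turn": 0},
    {"claw": -1,"travel": [0.9,-3.3,0],"turn": 0},
    {"claw": -1,"travel": [0.9,-3.3,0],"turn": 0},
    {"claw": -1,"travel": [0.9,-3.3,0],"turn": 0},
  ],
)

```text
time: 4.32
ee_pos: [0.5391, 0.0955, 0.2776]
tcp_rot: [-180.0, -0.0, 179.8]
wrist_force: [-0.1, -0.1, -4.1]
opening: 0.0396
```

Emit:
move_arm(
  commands=[
    {"claw": -1,"travel": [0.9,-3.3,0],"turn": 0},
    {"claw": -1,"travel": [0.9,-3.3,0],"turn": 0},
    {"claw": -1,"travel": [0.9,-3.3,0],"turn": 0},
    {"claw": -1,"travel": [0.9,-3.3,0],"turn": 0},
    {"claw": -1,"travel": [0.9,-3.3,0],"turn": 0},
  ],
)

```text
time: 4.73
ee_pos: [0.494, -0.0697, 0.2779]
tcp_rot: [-180.0, 0.0, 179.8]
wrist_force: [1.0, -0.2, -5.0]
opening: 0.0394
```

Emit:
move_arm(
  commands=[
    {"claw": -1,"travel": [0.9,-3.3,0],"turn": 0},
    {"claw": -1,"travel": [0.9,-3.3,0],"turn": 0},
    {"claw": -1,"travel": [0.9,-3.3,0],"turn": 0},
    {"claw": -1,"travel": [0.9,-3.3,0],"turn": 0},
    {"claw": -1,"travel": [0.9,-3.3,0],"turn": 0},
  ],
)

```text
time: 5.15
ee_pos: [0.449, -0.2348, 0.278]
tcp_rot: [-180.0, 0.0, 179.8]
wrist_force: [0.3, -1.0, -4.7]
opening: 0.0394
```

Emit:
move_arm(
  commands=[
    {"claw": -1,"travel": [0,0,0],"turn": 0},
    {"claw": -1,"travel": [0,0,0],"turn": 0},
  ],
)

```text
time: 5.32
ee_pos: [0.4491, -0.2348, 0.2777]
tcp_rot: [180.0, 0.0, 179.6]
wrist_force: [-0.3, 1.5, -4.4]
opening: 0.0394
```

```bash
python3 - <<'E'
from h import *
o=status.get_obs(); print(o['q'],o['ee_pos'],o['tcp_rot'],o['time'],o['opening'],o['wrist_force'])
p=par('wrist');print(p)
cv2.imwrite('pics/w5.png',viewer.camera('wrist'))
cv2.imwrite('pics/s5.png',viewer.camera('side'))
E
```

```text
[-2.76052144e+01 -1.52306484e+00 -1.06145740e+01  8.09103143e+01
  4.12291049e-03 -2.72524084e+01] [ 0.44912142 -0.23483799  0.27772158] [1.79995500e+02 2.66872941e-04 1.79647194e+02] 5.3167 0.039440054649715915 [-0.28926003  1.46025378 -4.4303646 ]
{'camera_matrix': array([[370.80159934,   0.        , 286.80816738],
       [  0.        , 370.80159934, 210.02516611],
       [  0.        ,   0.        ,   1.        ]]), 'D': array([-0.06472368,  0.        ,  0.        ,  0.        ,  0.        ]), 'xyz': array([ 0.37644162, -0.23362408,  0.24748554]), 'rotation': array([-1.67574558e+01,  6.62512128e-02,  8.96293554e+01])}
```

View pics/w5.png

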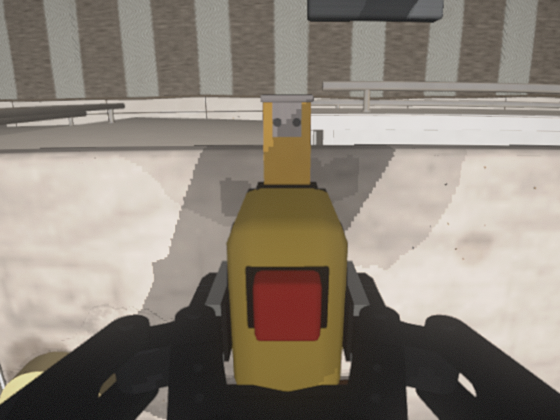

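View pics/s5.png

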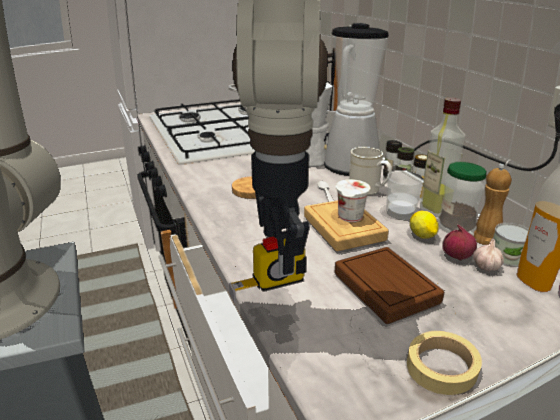

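```bash
python3 - <<'E'
from h import *
np.set_printoptions(precision=4,suppress=True)
p=par('wrist'); im=cv2.imread('pics/w5.png'); crop(im,180,80,380,200,4,'w5c.png')
print(onz(p,[[100,151],[200,149],[400,147],[500,147]],0))
print('hook top', onz(p,[[262,97],[313,97]],.081+.010), 'case front z', )
E
```

```text
[[ 0.4095 -0.3591  0.    ]
 [ 0.4089 -0.2905  0.    ]
 [ 0.4078 -0.1569  0.    ]
 [ 0.4073 -0.0878  0.    ]]
hook top [[ 0.3762 -0.2424  0.091 ]
 [ 0.3763 -0.2217  0.091 ]] case front z
```

View pics/w5c.png

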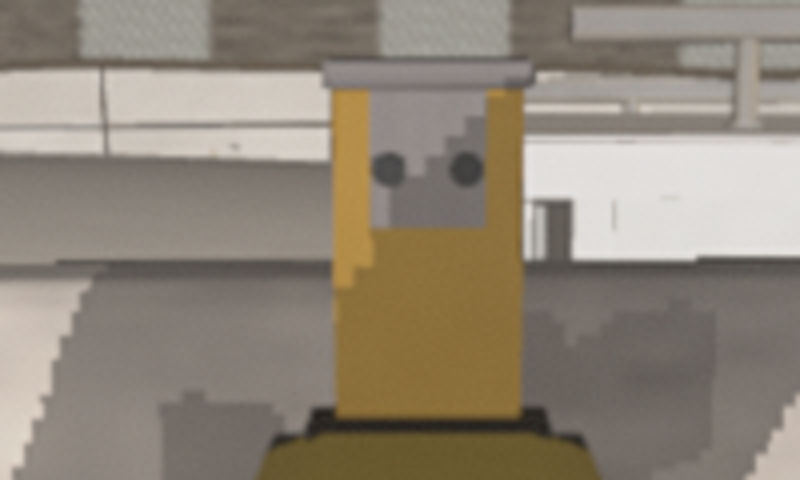

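Emit:
move_arm(
  commands=[
    {"claw": -1,"travel": [0,0,1.5],"turn": 0},
    {"claw": -1,"travel": [0,0,2.5],"turn": 0},
    {"claw": -1,"travel": [0,0,2.2],"turn": 0},
    {"claw": -1,"travel": [0,0,1.1],"turn": 0},
    {"claw": -1,"travel": [0,0,0],"turn": 0},
  ],
)

```text
time: 5.83
ee_pos: [0.4493, -0.2319, 0.2022]
tcp_rot: [179.9, -0.2, -180.0]
wrist_force: [-0.2, 0.1, -5.0]
opening: 0.0396
```

Emit:
move_arm(
  commands=[
    {"claw": -1,"travel": [0,0,0.1],"turn": 0},
    {"claw": -1,"travel": [0,0,0.1],"turn": 0},
    {"claw": -1,"travel": [0,0,0],"turn": 0},
  ],
)

```text
time: 6.08
ee_pos: [0.4503, -0.2333, 0.204]
tcp_rot: [-179.9, 0.1, -180.0]
wrist_force: [-0.2, 0.0, -4.9]
opening: 0.0398
```

```bash
python3 - <<'E'
from h import *
o=status.get_obs(); print(o['ee_pos'],o['tcp_rot'],o['time'],o['opening'],o['wrist_force'])
crop(viewer.camera('side'),200,200,360,340,5,'s6.png')
cv2.imwrite('pics/w6.png',viewer.camera('wrist'))
E
```

```text
[ 0.45032122 -0.23330991  0.20399894] [-1.79948897e+02  1.00266618e-01 -1.79990545e+02] 6.0833 0.039802222313366165 [-0.20624705  0.02982068 -4.85457068]
```

View pics/s6.png

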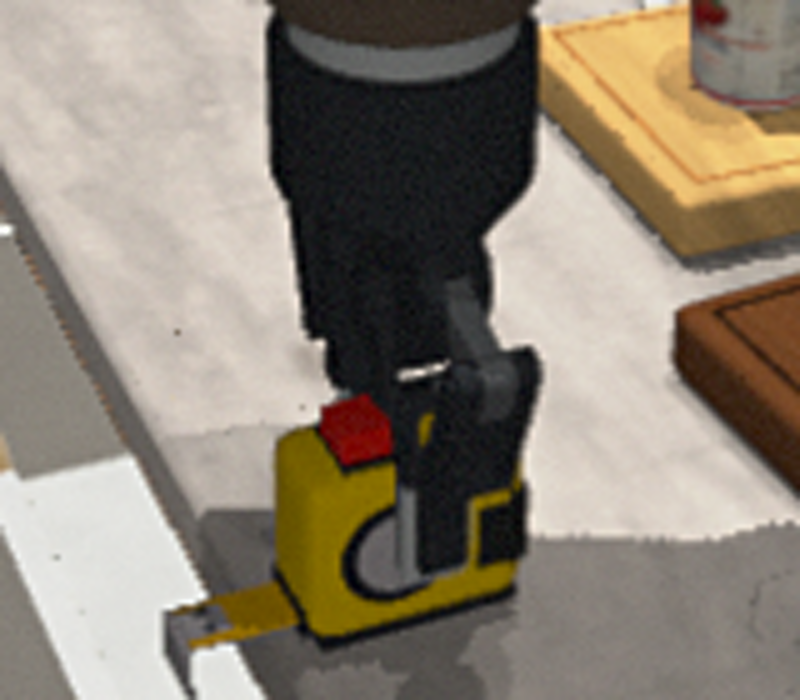

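View pics/w6.png

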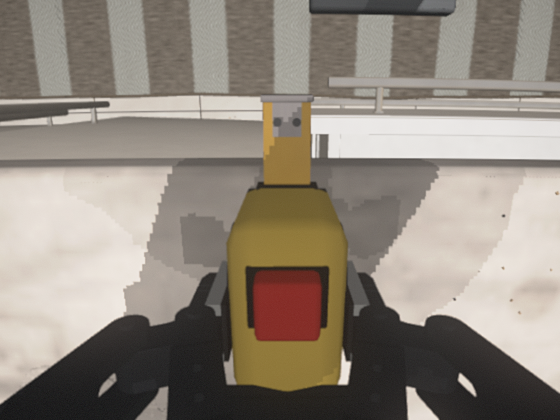

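Emit:
move_arm(
  commands=[
    {"claw": -1,"travel": [0,0,0.2],"turn": 0},
    {"claw": -1,"travel": [0,0,0.2],"turn": 0},
    {"claw": -1,"travel": [0,0,0],"turn": 0},
    {"claw": -1,"travel": [0,0,0],"turn": 0},
  ],
)

```text
time: 6.52
ee_pos: [0.4497, -0.2333, 0.1986]
tcp_rot: [180.0, -0.0, 180.0]
wrist_force: [-0.7, -0.0, -4.3]
opening: 0.0392
```

Emit:
move_arm(
  commands=[
    {"claw": -1,"travel": [0,0,0.1],"turn": 0},
    {"claw": -1,"travel": [0,0,0.1],"turn": 0},
    {"claw": -1,"travel": [0,0,0],"turn": 0},
  ],
)

```text
time: 6.77
ee_pos: [0.4498, -0.2334, 0.1968]
tcp_rot: [-180.0, 0.0, 180.0]
wrist_force: [-0.5, -1.2, -2.4]
opening: 0.0394
```

Emit:
move_arm(
  commands=[
    {"claw": -1,"travel": [-1,0,-0.15],"turn": 0},
    {"claw": -1,"travel": [-2,0,0],"turn": 0},
    {"claw": -1,"travel": [-2,0,0],"turn": 0},
    {"claw": -1,"travel": [-2,0,0],"turn": 0},
    {"claw": -1,"travel": [-1.0,0,0],"turn": 0},
  ],
)

```text
time: 7.18
ee_pos: [0.532, -0.2332, 0.198]
tcp_rot: [-180.0, 0.0, -180.0]
wrist_force: [-1.3, -0.1, -4.8]
opening: 0.0397
```

Emit:
move_arm(
  commands=[
    {"claw": -1,"travel": [-0.5,0,0],"turn": 0},
    {"claw": -1,"travel": [0,0,0],"turn": 0},
    {"claw": -1,"travel": [0,0,0],"turn": 0},
  ],
)

```text
time: 7.43
ee_pos: [0.5344, -0.2332, 0.1978]
tcp_rot: [180.0, -0.1, -180.0]
wrist_force: [-1.7, 0.8, -5.5]
opening: 0.0392
```

```bash
python3 - <<'E'
from h import *
o=status.get_obs(); print(o['ee_pos'],o['tcp_rot'],o['time'],o['opening'],o['wrist_force'])
crop(viewer.camera('side'),200,200,360,340,5,'s7.png')
cv2.imwrite('pics/w7.png',viewer.camera('wrist'))
E
```

```text
[ 0.53441059 -0.23322316  0.19775731] [ 1.79977488e+02 -7.23604716e-02 -1.79992272e+02] 7.4333 0.039182608881573225 [-1.73466868  0.80116151 -5.48307121]
```

View pics/s7.png

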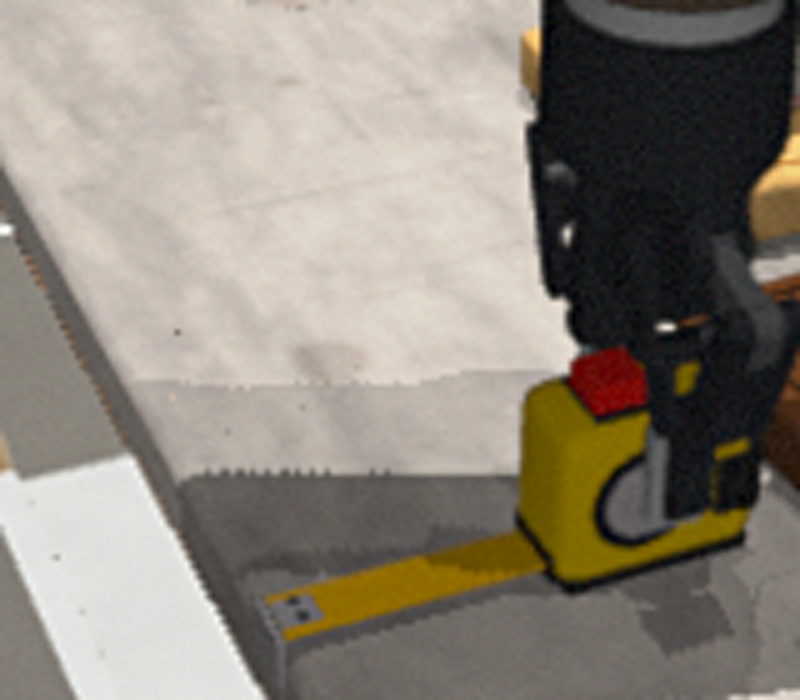

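View pics/w7.png

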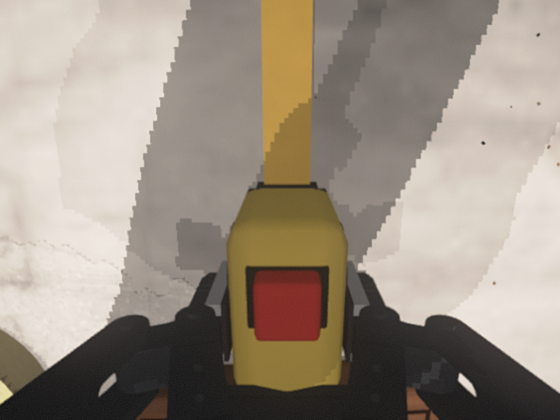

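Emit:
move_arm(
  commands=[
    {"claw": -1,"travel": [-0.5,0,0],"turn": 0},
    {"claw": -1,"travel": [-0.5,0,0],"turn": 0},
    {"claw": -1,"travel": [-0.3,0,0],"turn": 0},
    {"claw": -1,"travel": [0,0,0],"turn": 0},
    {"claw": -1,"travel": [0,0,0],"turn": 0},
  ],
)

```text
time: 7.95
ee_pos: [0.5479, -0.2333, 0.1982]
tcp_rot: [-180.0, -0.0, -180.0]
wrist_force: [-1.4, -0.1, -4.5]
opening: 0.0394
```

Emit:
move_arm(
  commands=[
    {"claw": -1,"travel": [-0.2,0,0],"turn": 0},
    {"claw": -1,"travel": [0,0,0],"turn": 0},
    {"claw": -1,"travel": [0,0,0],"turn": 0},
  ],
)

```text
time: 8.2
ee_pos: [0.5498, -0.2333, 0.1982]
tcp_rot: [-180.0, -0.0, -180.0]
wrist_force: [-1.0, 0.6, -4.2]
opening: 0.0393
```

Emit:
move_arm(
  commands=[
    {"claw": -1,"travel": [-0.2,0,0],"turn": 0},
    {"claw": -1,"travel": [0,0,0],"turn": 0},
    {"claw": -1,"travel": [0,0,0],"turn": 0},
  ],
)

```text
time: 8.45
ee_pos: [0.5519, -0.2333, 0.1982]
tcp_rot: [-180.0, 0.0, -180.0]
wrist_force: [-2.5, 0.6, -4.3]
opening: 0.0399
```

Emit:
move_arm(
  commands=[
    {"claw": -1,"travel": [-0.2,0,0],"turn": 0},
    {"claw": -1,"travel": [0,0,0],"turn": 0},
    {"claw": -1,"travel": [0,0,0],"turn": 0},
  ],
)

```text
time: 8.7
ee_pos: [0.5539, -0.2333, 0.1982]
tcp_rot: [180.0, 0.0, -180.0]
wrist_force: [-1.4, 0.5, -4.3]
opening: 0.0393
```

```bash
python3 - <<'E'
from h import *
o=status.get_obs(); print(o['ee_pos'],o['time'],o['wrist_force'])
crop(viewer.camera('side'),240,200,400,340,5,'s8.png')
E
```

```text
[ 0.55387294 -0.23330293  0.19816979] 8.7 [-1.44663536  0.49669826 -4.31812682]
```

View pics/s8.png

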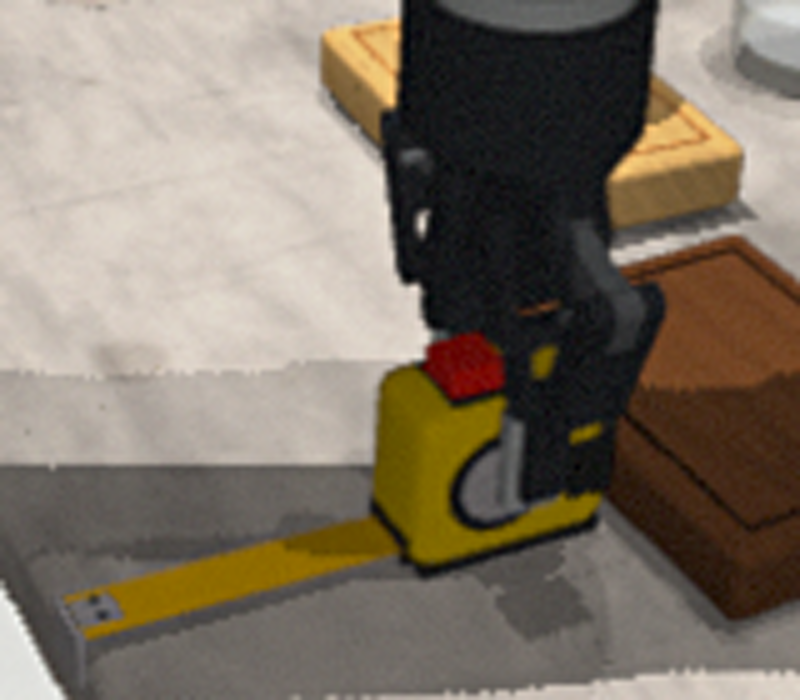

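Almost touching; advancing in 1–2 mm steps.

Emit:
move_arm(
  commands=[
    {"claw": -1,"travel": [-0.2,0,0],"turn": 0},
    {"claw": -1,"travel": [0,0,0],"turn": 0},
    {"claw": -1,"travel": [0,0,0],"turn": 0},
  ],
)

```text
time: 9.0
ee_pos: [0.5557, -0.2333, 0.1981]
tcp_rot: [-180.0, -0.0, 180.0]
wrist_force: [-2.9, 0.8, -3.0]
opening: 0.0397
```

Emit:
move_arm(
  commands=[
    {"claw": -1,"travel": [-0.15,0,0],"turn": 0},
    {"claw": -1,"travel": [0,0,0],"turn": 0},
    {"claw": -1,"travel": [0,0,0],"turn": 0},
  ],
)

```text
time: 9.25
ee_pos: [0.5563, -0.2333, 0.1981]
tcp_rot: [180.0, -0.2, 180.0]
wrist_force: [-10.4, -0.2, 1.2]
opening: 0.0391
```

Emit:
move_arm(
  commands=[
    {"claw": -1,"travel": [0.15,0,0.1],"turn": 0},
    {"claw": -1,"travel": [0,0,0.1],"turn": 0},
    {"claw": -1,"travel": [0,0,0],"turn": 0},
    {"claw": -1,"travel": [0,0,0],"turn": 0},
  ],
)

```text
time: 9.58
ee_pos: [0.5556, -0.2333, 0.1969]
tcp_rot: [-180.0, -0.0, 180.0]
wrist_force: [-7.0, 0.3, 3.7]
opening: 0.0394
```

```bash
python3 - <<'E'
from h import *
o=status.get_obs(); print(o['ee_pos'],o['time'],o['wrist_force'],o['torque'])
cv2.imwrite('pics/s9.png',viewer.camera('side'));im=cv2.imread('pics/s9.png')
crop(im,240,200,400,340,5,'s9c.png')
c=viewer.camera('scene');crop(c,250,130,390,250,5,'c9c.png')
E
```

```text
[ 0.55557049 -0.23334918  0.19685918] 9.5833 [-6.99172539  0.33075993  3.72851   ] [0.16540947 1.28290494 0.02297099]
```

View pics/s9c.png

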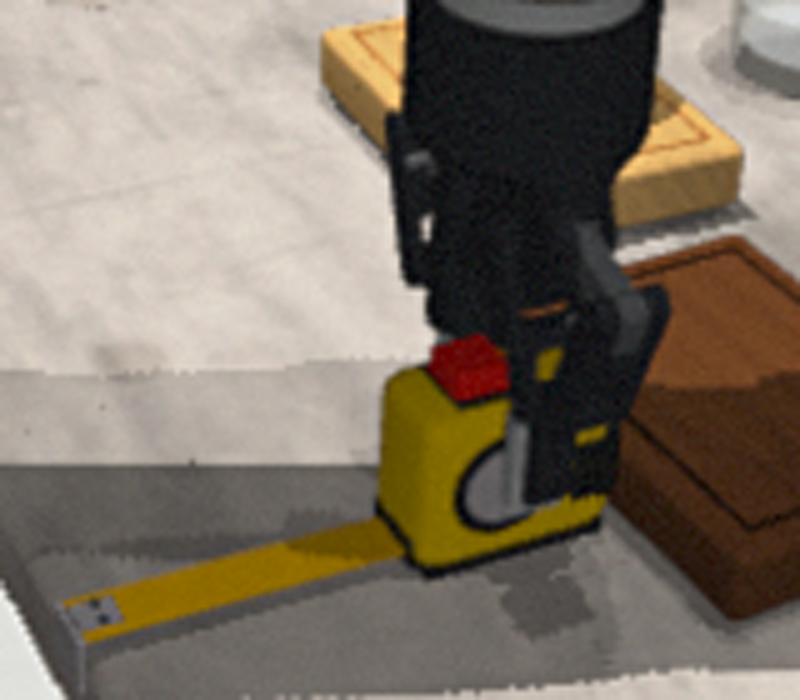

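View pics/c9c.png

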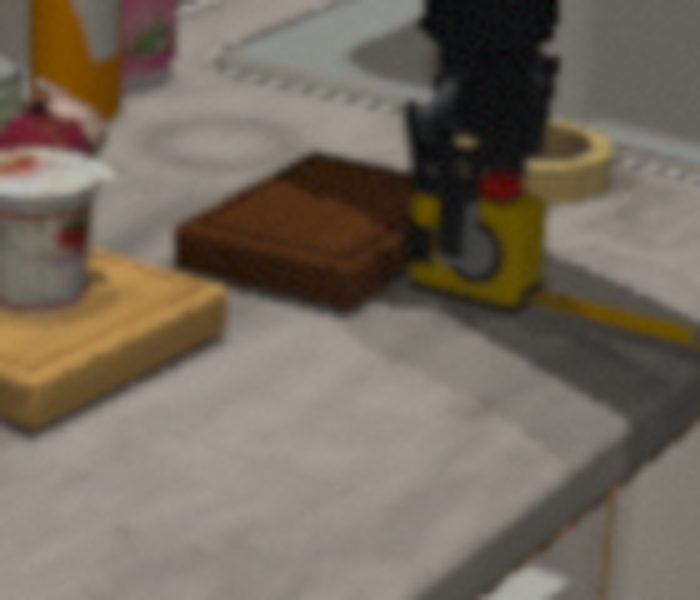

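Emit:
move_arm(
  commands=[
    {"claw": -1,"travel": [0.08,0,0],"turn": 0},
    {"claw": -1,"travel": [0,0,0],"turn": 0},
    {"claw": -1,"travel": [0,0,0],"turn": 0},
    {"claw": -0.04,"travel": [0,0,0],"turn": 0},
    {"claw": 0,"travel": [0,0,0],"turn": 0},
  ],
  squeeze=20,
)

```text
time: 10.1
ee_pos: [0.5553, -0.2334, 0.1964]
tcp_rot: [-180.0, 0.1, -180.0]
wrist_force: [0.8, 0.2, -0.4]
opening: 0.0426
```

Emit:
move_arm(
  commands=[
    {"claw": 0.5,"travel": [0,0,0],"turn": 0},
    {"claw": 0.7,"travel": [0,0,0],"turn": 0},
    {"claw": 0.7,"travel": [0,0,0],"turn": 0},
    {"claw": 0.7,"travel": [0,0,0],"turn": 0},
  ],
)

```text
time: 10.43
ee_pos: [0.5551, -0.2333, 0.1962]
tcp_rot: [-180.0, 0.0, -180.0]
wrist_force: [0.1, 0.9, -0.2]
opening: 0.0726
```

```bash
python3 - <<'E'
from h import *
o=status.get_obs(); print(o['ee_pos'],o['time'],o['wrist_force'],o['opening'])
cv2.imwrite('pics/w10.png',viewer.camera('wrist'))
E
```

```text
[ 0.55507508 -0.23329351  0.1961933 ] 10.4333 [ 0.09997811  0.87288212 -0.21895018] 0.07264497183164505
```

View pics/w10.png

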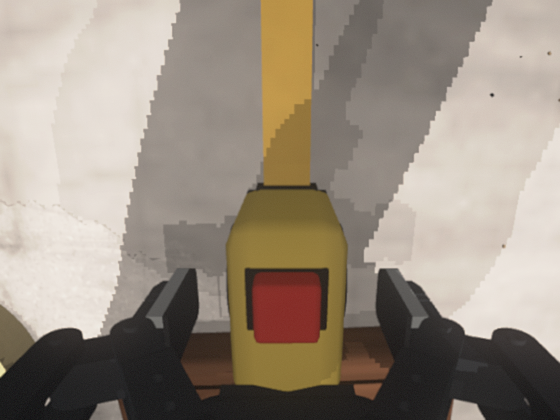

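Emit:
move_arm(
  commands=[
    {"claw": 0.7,"travel": [0,0,-1.5],"turn": 0},
    {"claw": 0.7,"travel": [0,0,-2.5],"turn": 0},
    {"claw": 0.7,"travel": [0,0,-3],"turn": 0},
    {"claw": 0.7,"travel": [0,0,-3],"turn": 0},
    {"claw": 0.7,"travel": [0,0,-1],"turn": 0},
  ],
)

```text
time: 10.9
ee_pos: [0.5554, -0.2335, 0.311]
tcp_rot: [-179.9, 0.3, -180.0]
wrist_force: [-0.0, -1.0, 0.4]
opening: 0.0728
```

Emit:
move_arm(
  commands=[
    {"claw": 0.7,"travel": [0,0,0],"turn": 0},
    {"claw": 0.7,"travel": [0,0,0],"turn": 0},
  ],
)

```text
time: 11.07
ee_pos: [0.5551, -0.2333, 0.3061]
tcp_rot: [-180.0, 0.0, -180.0]
wrist_force: [-0.1, 0.4, -0.6]
opening: 0.0729
```

```bash
python3 - <<'E'
from h import *
o=status.get_obs(); print(o['ee_pos'],o['tcp_rot'],o['time'],o['wrist_force'],o['opening'])
p=par('wrist'); im=viewer.camera('wrist')
cv2.imwrite('pics/w11.png',im); crop(im,220,130,360,290,4,'w11c.png')
print(p['xyz'],p['rotation'])
E
```

```text
[ 0.55511086 -0.23334885  0.30609995] [-1.79985006e+02  3.70813170e-02 -1.79997666e+02] 11.0667 [-0.068346    0.36999322 -0.5515226 ] 0.07286445126611016
[ 0.48244072 -0.23259907  0.27578951] [-1.67933268e+01  8.35425725e-02  8.99813518e+01]
```

View pics/w11.png

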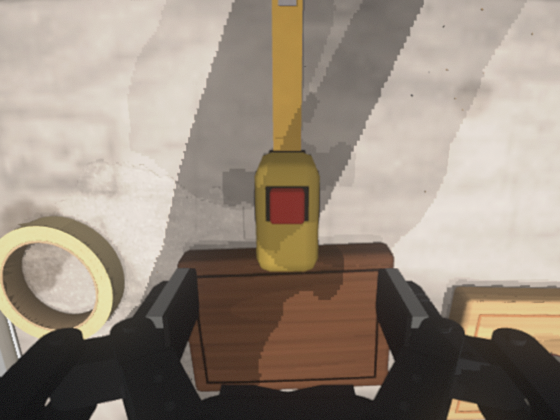

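View pics/w11c.png

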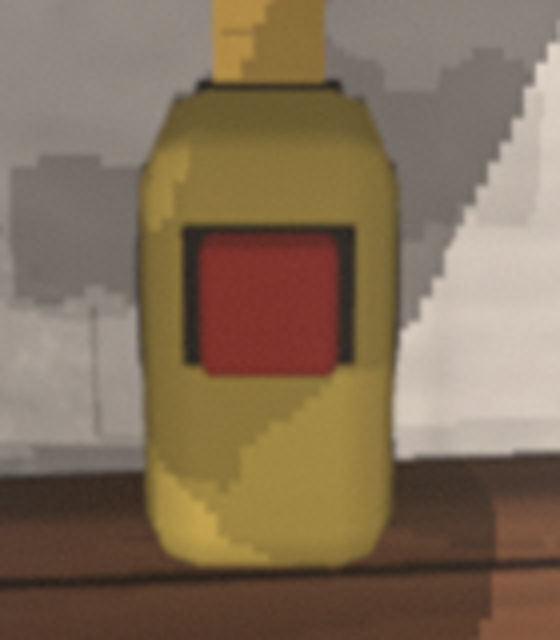

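```bash
python3 - <<'E'
from h import *
np.set_printoptions(precision=4,suppress=True)
p=par('wrist')
f=lambda a,z: onz(p,np.array(a)/4+[220,130],z)
b=f([[200,240],[338,240],[336,375],[203,375]],.072); print(b,b.mean(0))
im=cv2.imread('pics/w11.png')
print('board front top', onz(p,[[185,254],[390,247]],.032),'case back top', f([[200,560],[330,560]],.055), 'front bottom',f([[200,88],[340,88]],.008))
print('hook plate end',onz(p,[[275,0],[300,0]],.009))
E
```

```text
[[ 0.5312 -0.2421  0.072 ]
 [ 0.5312 -0.2227  0.072 ]
 [ 0.5513 -0.2227  0.072 ]
 [ 0.5512 -0.2419  0.072 ]] [ 0.5412 -0.2324  0.072 ]
board front top [[ 0.5877 -0.3053  0.032 ]
 [ 0.5823 -0.1596  0.032 ]] case back top [[ 0.5889 -0.2436  0.055 ]
 [ 0.5889 -0.2225  0.055 ]] front bottom [[ 0.5186 -0.2448  0.008 ]
 [ 0.5186 -0.2196  0.008 ]]
hook plate end [[ 0.4189 -0.2404  0.009 ]
 [ 0.419  -0.2241  0.009 ]]
```

Emit:
move_arm(
  commands=[
    {"claw": -1,"travel": [1.4,0.1,0],"turn": 0},
    {"claw": -1,"travel": [0,0,1],"turn": 0},
    {"claw": -1,"travel": [0,0,1],"turn": 0},
    {"claw": -1,"travel": [0,0,1],"turn": 0},
    {"claw": -1,"travel": [0,0,1],"turn": 0},
  ],
)

```text
time: 11.53
ee_pos: [0.541, -0.2322, 0.2638]
tcp_rot: [180.0, -0.1, -180.0]
wrist_force: [0.1, 0.1, 0.2]
opening: 0.0116
```

Emit:
move_arm(
  commands=[
    {"claw": -1,"travel": [0,0,0.8],"turn": 0},
    {"claw": -1,"travel": [0,0,0.3],"turn": 0},
    {"claw": -1,"travel": [0,0,0],"turn": 0},
    {"claw": -1,"travel": [0,0,0],"turn": 0},
    {"claw": -1,"travel": [0,0,0],"turn": 0},
  ],
)

```text
time: 11.95
ee_pos: [0.5412, -0.2324, 0.2557]
tcp_rot: [-180.0, 0.0, -180.0]
wrist_force: [-0.6, 1.0, -0.1]
opening: 0.0
```

```bash
python3 - <<'E'
from h import *
o=status.get_obs(); print(o['ee_pos'],o['tcp_rot'],o['time'],o['wrist_force'],o['opening'])
crop(viewer.camera('side'),240,180,400,320,5,'s12c.png')
cv2.imwrite('pics/w12.png',viewer.camera('wrist'))
E
```

```text
[ 0.54120945 -0.23236857  0.2557448 ] [-1.79980500e+02  4.62494345e-02 -1.79998693e+02] 11.95 [-0.60999451  1.03828443 -0.10557774] 2.7876530828398102e-05
```

View pics/s12c.png

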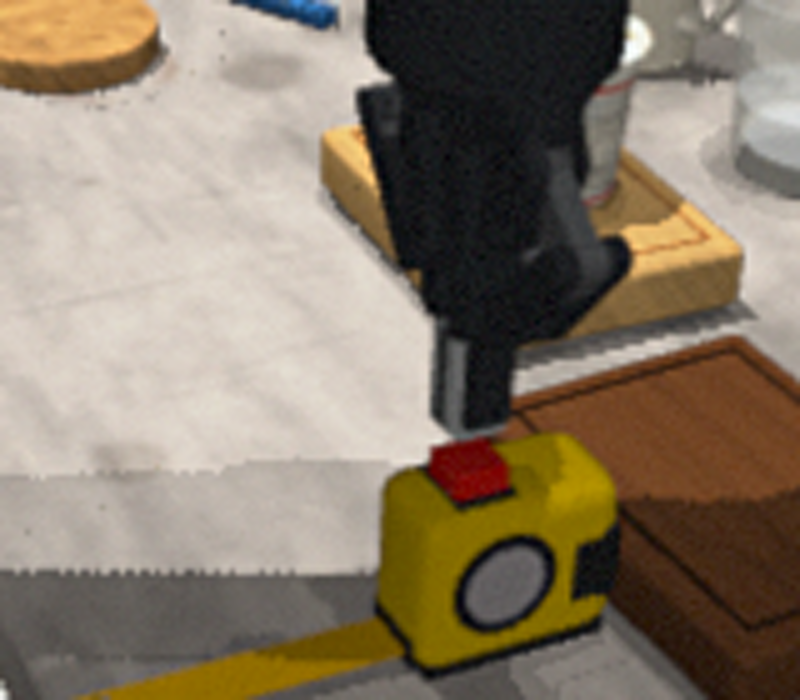

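View pics/w12.png

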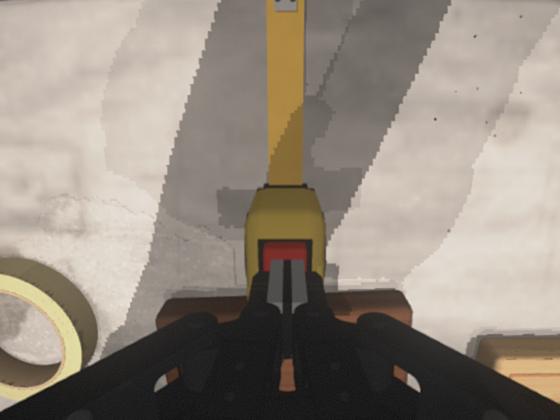

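Aligned above the button. Pressing in small steps.

Emit:
move_arm(
  commands=[
    {"claw": -1,"travel": [0,0,0.5],"turn": 0},
    {"claw": -1,"travel": [0,0,0.4],"turn": 0},
    {"claw": -1,"travel": [0,0,0.2],"turn": 0},
    {"claw": -1,"travel": [0,0,0],"turn": 0},
  ],
)

```text
time: 12.38
ee_pos: [0.5409, -0.2323, 0.2437]
tcp_rot: [180.0, -0.0, 180.0]
wrist_force: [-0.2, -0.6, 0.6]
opening: -0.0
```

Emit:
move_arm(
  commands=[
    {"claw": -1,"travel": [0,0,0.15],"turn": 0},
    {"claw": -1,"travel": [0,0,0],"turn": 0},
  ],
)

```text
time: 12.55
ee_pos: [0.5409, -0.2323, 0.2426]
tcp_rot: [180.0, -0.0, -180.0]
wrist_force: [-0.1, 0.2, -0.3]
opening: -0.0001
```

Emit:
move_arm(
  commands=[
    {"claw": -1,"travel": [0,0,0.15],"turn": 0},
    {"claw": -1,"travel": [0,0,0],"turn": 0},
  ],
)

```text
time: 12.72
ee_pos: [0.541, -0.2323, 0.2411]
tcp_rot: [180.0, -0.0, -180.0]
wrist_force: [-0.9, -0.4, 1.3]
opening: 0.0003
```

Emit:
move_arm(
  commands=[
    {"claw": -1,"travel": [0,0,0.15],"turn": 0},
    {"claw": -1,"travel": [0,0,0],"turn": 0},
  ],
)

```text
time: 12.88
ee_pos: [0.541, -0.2323, 0.2406]
tcp_rot: [-180.0, 0.0, 180.0]
wrist_force: [-2.8, 1.4, 8.2]
opening: 0.0002
```

Emit:
move_arm(
  commands=[
    {"claw": -1,"travel": [0,0,0.1],"turn": 0},
    {"claw": -1,"travel": [0,0,0],"turn": 0},
  ],
)

```text
time: 13.05
ee_pos: [0.541, -0.2323, 0.2405]
tcp_rot: [-180.0, 0.1, 180.0]
wrist_force: [-5.3, 1.8, 14.0]
opening: -0.0001
```

Emit:
move_arm(
  commands=[
    {"claw": -1,"travel": [0,0,0.1],"turn": 0},
    {"claw": -1,"travel": [0,0,0],"turn": 0},
  ],
)

```text
time: 13.22
ee_pos: [0.5409, -0.2323, 0.2404]
tcp_rot: [-179.9, 0.1, 180.0]
wrist_force: [-7.7, 3.7, 20.5]
opening: 0.0001
```

Emit:
move_arm(
  commands=[
    {"claw": -1,"travel": [0,0,-0.3],"turn": 0},
    {"claw": -1,"travel": [0,0,-0.7],"turn": 0},
    {"claw": -1,"travel": [0,0,-2],"turn": 0},
    {"claw": -1,"travel": [0,0,-3],"turn": 0},
    {"claw": -1,"travel": [0,0,-3],"turn": 0},
  ],
)

```text
time: 13.63
ee_pos: [0.5407, -0.2322, 0.3279]
tcp_rot: [179.9, -0.1, -180.0]
wrist_force: [-0.0, -0.0, 0.4]
opening: -0.0
```

Emit:
move_arm(
  commands=[
    {"claw": -1,"travel": [2,0,-1],"turn": 0},
    {"claw": -1,"travel": [3,0,0],"turn": 0},
    {"claw": -1,"travel": [0,0,0],"turn": 0},
    {"claw": -1,"travel": [0,0,0],"turn": 0},
  ],
)

```text
time: 13.97
ee_pos: [0.4902, -0.2324, 0.3382]
tcp_rot: [-180.0, 0.0, 180.0]
wrist_force: [0.9, 0.1, -0.3]
opening: 0.0003
```

```bash
python3 - <<'E'
from h import *
o=status.get_obs(); print(o['ee_pos'],o['tcp_rot'],o['time'],o['wrist_force'],o['opening'])
crop(viewer.camera('side'),230,200,390,340,5,'s13c.png')
im=viewer.camera('wrist')
p=par('wrist'); cv2.imwrite('pics/w13.png',im)
E
```

```text
[ 0.49020323 -0.23236846  0.33822649] [-1.79982306e+02  3.85161956e-02  1.79953669e+02] 13.9667 [ 0.85375116  0.06490253 -0.34327351] 0.0002919848600784386
```

View pics/s13c.png

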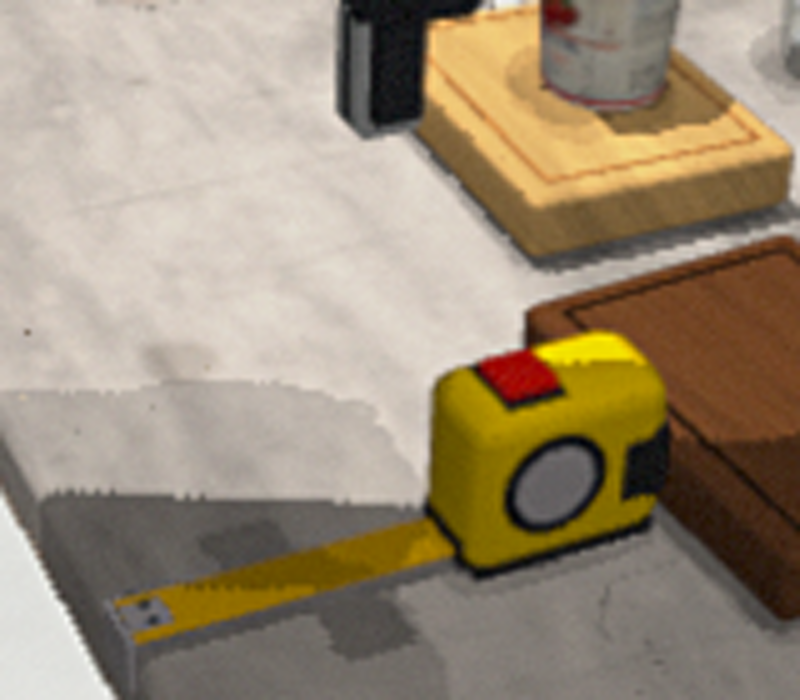

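View pics/w13.png

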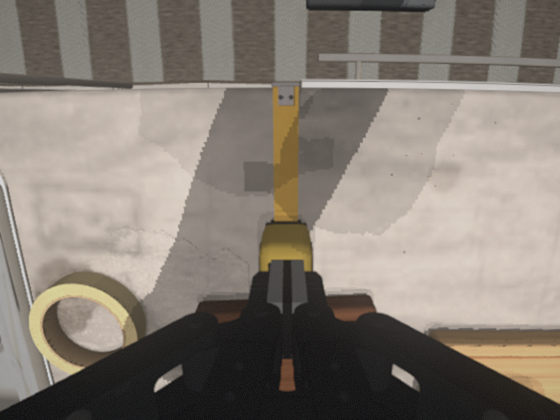

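```bash
python3 - <<'E'
from workcell import bot, status
print(bot.job_done())
E
```

```text
the job is handed in; nothing more can be done
None
```

I drew the tape out from the worktop's front edge to the dark board, locked it there and handed the job in at about 14 s of the 45 s allowed. The hand-in gives no verdict.

**What I did:**
- I gripped the tape on the trivet, turned it square to the edge and lowered its hook in front of the edge at y ≈ -0.233, in line with the middle of the dark board.
- I drew the case back until it met the board, where the force reached about 10 N, then eased off and let it go standing on the worktop.
- I pressed the red button with the closed fingers until it hit its stop, then lifted clear.

**Last checks:**
- **Pictures after pressing:** the side view shows the button down nearly flush, the case upright against the board, the blade out and the hook on the edge. The wrist view shows the blade running square to the edge.
- **Positions:** before pressing, I measured the case origin at x ≈ 0.553–0.555 and the board's front face at x ≈ 0.585–0.59. That leaves little or no gap, against the 20 mm allowed.
- **Free worktop:** roughly 0.18 m between the edge and the board. My readings of the edge ran from 0.408 to 0.414.

**What disagreed:**
- The press peaked at about 20 N at the wrist, above the suggested 6–10 N, because I made two more small steps after the stop. The pictures show no shift in the case from this.
- The cameras disagreed by about 5–10 mm on where the board's front face is, so I used the contact force to decide when the case had met it.

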